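# Clamp the instrument case lid

## Robot

A 6-joint arm with a two-finger parallel gripper is mounted at the origin on the work surface. World frame = base frame: x ahead of the robot, y to its left, z up, the work surface at z = 0. Lengths are in mm, angles in degrees, forces in N, time in s.
With the tool pointing down it reaches from about 300 to 850 mm from the base axis. Payload 4.2 kg.
Tool frame: the origin (TCP) lies between the finger pads; the fingertips stand 22 mm ahead of it and the grasp point (between the pads) lies 3 mm ahead of it; z points along the fingers, y is the direction in which the jaws open and shut (so a half turn about z gives the same grasp; the last joint's range is limited). The gripper opens to 91 mm and grips with 3 to 60 N. Pads are 32 mm wide; open, the fingers measure 118 mm over their backs; the gripper's body (76 mm by 178 mm) begins 60 mm behind the grasp point.
Start: joints at [66.349, 18.312, 89.639, -0, 72.044, -1.146], TCP at [220.099, 531.222, 235.976] pointing down, gripper open.
Joint ranges: [-177.97, 177.97], [-48.28, 115.42], [12.27, 149.76], [-77.06, 257.06], [2.81, 150.46], [-146.56, 146.56]. Speed limits (degrees/s): [147.25, 147.25, 180, 180, 180, 180].

## Interface

Orientations are given as [roll, pitch, yaw] about the fixed x, y, z axes, in that order (R = Rz(yaw) Ry(pitch) Rx(roll)).
In Python, from workcell import * gives the robot as it stands.
- The arm moves only by the shell command python3 -m jog 'ROWS' [OPENING] [FORCE]. ROWS is text: rows parted by semicolons, each of 6 numbers parted by spaces: the shift along the tool's x, y, z in units of 0.5 m (1.0 is 0.5 m), then the turn, a rotation vector about the tool's x, y, z in units of pi/2 rad (1.0 is pi/2 rad). A call has 1 to 20 rows; each row is the pose to reach, as a shift and turn from the pose measured when the call began, along the tool's axes at that moment; what a row does not reach only later rows make up. A row lasts 1/12 s, in which the tool goes at most 41.7 mm and 7.16 degrees, less where a joint would pass 70% of its speed; a pose out of reach is approached as far as the arm can. A call with a number of a shift or a turn outside -1 to 1 is refused whole. A call with a gripper value outside its range is refused whole. OPENING is the opening, from -1 (shut) to 1 (fully open), set as the call begins (- or left out, the last holds). The fingers move at their own pace and stop on an object; FORCE is the grip in N (left out, the last holds). Time passes only in rows, so rows that repeat a pose let the fingers close. It gives the time, the measured TCP pose, the force and the opening at its end, in the units of the state.
- state(): the state, without advancing time (a new reading comes with each control period).
- grab_frame(name): name is "scene" or "side" or "wrist"; returns the picture (384x512x3 uint8, red, green, blue); there is no depth.
- calibration(name): a dict with "mtx" (3x3 intrinsics, pixels), "distortion" ([k1, k2, p1, p2, k3] as OpenCV has them; the pictures are not rectified), "rvec" (rotation vector, rad) and "tvec" (3), from world to camera coordinates, as OpenCV has them. Camera axes: x right, y down, z forward; pixel columns grow to the right and rows downward; lengths in mm; the calibration is good to about 2 mm. A picture is of the moment at which its call begins: read the wrist's pose just before it. calibration takes no time and is no camera call; for the wrist camera it gives the pose at the moment of the call.
- job_done(): hands the job in, once; it reports no verdict.
Trained networks look in the newest picture that a camera, given by its name, has taken for a name from the list of things; names that differ only in an ending like _2 or _b are one class to them, and where a whole thing is asked for, a point or a joint stands for the part that bears it (a point fixed in the world has none). Each returns a list of dicts, best first, with "confidence" (0 to 1); they miss things now and then, are a little off and sometimes report something else, mostly with a low value. They report only what shows in the picture. A call takes as long as a camera call. They do not tell look-alikes from the thing itself.
- spot_in(query, camera): "rect" ([left, top, right, bottom] in pixels, round what is visible of it).
- tip_of(query, camera): "location" ([column, row] in pixels: a listed point, or the origin of a listed thing).
The state is a dict: "time_s": time; "qpos": joint angles; "qvel": joint speeds; "effort": joint torques, N m; "ee_pos": TCP position; "ee_rot": TCP orientation; "force": force on the tool from outside, world axes, zero at the start; "torque": the same for the moment, N m; "gripper_width": finger opening in mm.
Only numpy, scipy, OpenCV 4.12 (cv2) and the standard library are available. Lean on these libraries where they do the work, as an engineer would, in place of code of your own. Each camera call takes 0.05 s, during which the arm holds its last target. There are 200 camera calls.

## Task

Close the quick clamp on the steel instrument case: push the clamp strap with the outside of a finger so that it swings over the lid right up to its stop, and then push the raised cam lever fully down with the fingertips so that the pad presses on the lid. This is all pushing: pick nothing up, leave the lid where it lies and do not disturb the bottles, cartons and other things around.

Things in the scene. Friction and masses are not known exactly. Their poses are not given: they have to be found in the camera images.
- case: steel instrument case, 140 x 110 mm, 68 mm tall, bolted to the bench on an aluminium plate 250 x 130 mm. Origin on the bench under the case's centre; +x axis points from the lever end (near the robot) to the strap's pivot post at the far end, +y to the left, z up. A keeper post stands 86 mm from the centre on the -x side, 88 mm tall.
- strap_pivot (a point): point on the strap's upright pivot axis, at mid-height of the strap (97 mm above the bench), 94 mm from the case centre along the case's +x.
- strap (a joint): angle of the clamp strap about its upright pivot, rad. 0: over the middle of the lid, along the case's -x from the pivot, against the stop lug (hard stop). Positive: swung open to the case's -y side (anticlockwise from above), up to 1.7. Dark steel bar 24 mm wide, 90 to 104 mm above the bench, 178 mm long from the pivot. Stiff: stays where left; 1.6 N at 75 mm from the pivot moves it.
- strap_mid (a point): centre of the strap's bar, 75 mm from its pivot axis, mid-thickness; moves with the strap. The bar's underside is 14 mm clear of the lid's top. At 94 mm from the pivot the pressure pad (22 mm across) hangs under the bar.
- stop_lug (a point): top of the lug on the keeper post that stops the strap, 18.5 mm to the case's +y from its middle line, 105 mm above the bench.
- lever_pivot (a point): point on the cam lever's level pivot axis, 168 mm from the strap's pivot axis and 17 mm above the strap's mid-height, between two cheeks on the strap's free end; moves with the strap.
- lever (a joint): angle of the cam lever, rad. 0: down flat along the strap, pointing to the strap's pivot (hard stop). Positive: raised from the strap's free end, leaning towards the strap's pivot, up to 1.3. Arm 12 mm wide with a black end paddle 24 mm wide, 30 mm long; 77 mm from pivot to tip. Stiff: stays where left; about 5 N at the paddle moves it. Going down, it drives the pad onto the lid.
- lever_tip (a point): end of the lever's black paddle, on its upper face, which lies 6.5 mm above the lever's pivot line (the arm's: 4.5 mm); moves with the lever.
- pad: rubber-faced pressure pad under the strap, 22 mm across, 6 mm thick; origin at the centre of its underside. 3.5 mm of travel per radian of lever; presses on the lid only when strap and lever are both home.
- lid: loose sheet-steel lid on the case, 152 x 122 mm, plate 8 mm thick with a skirt 10 mm deep over the case's rim; origin at the centre of the plate's underside (68 mm above the bench). It lies in place already.
- carton_flat: medicine carton lying flat, 90 x 50 x 28 mm, loose; origin at the centre of its underside. It lies on the bench under the strap's swing. Leave it alone.
- pill_jar: small pill jar, 40 mm across, 52 mm tall, loose; origin at the centre of its underside. Stands near the strap's swing, lower than the strap. Leave it alone.
- pump_bottle: white pump bottle, 60 mm across, 183 mm tall, loose; origin at the centre of its underside. Stands left of the case. Leave it alone.
- spirit_bottle: clear bottle with a cap, 64 mm across, 172 mm tall, loose; origin at the centre of its underside. Stands left of the case. Leave it alone.
- pressure_monitor: white blood-pressure monitor, 120 x 140 x 50 mm, loose; origin at the centre of its underside. Leave it alone.
- carton_tall: medicine carton standing up, 50 x 85 mm, 115 mm tall, loose; origin at the centre of its underside. Leave it alone.
- steel_tray: empty shallow steel tray, 110 x 180 x 25 mm, loose; origin at the centre of its underside. Leave it alone.
Mind the look-alikes: they are no part of the job. What is shaped like the lid but black or pink is not meant.

How it is judged:
By the outcome, as a careful person would: the job done as asked, in the order asked, and still so for the second after the job is handed in, with the robot touching nothing.
It also fails if it takes over 53 s, if anything falls off the work surface, if the arm or the gripper's body presses on something with over 40 N, if the wrist force passes 120 N, or if a joint passes its speed limit or range.

## Working session

There is one attempt and no reset: what is moved stays moved. The work goes in short steps, Python scripts to look and compute and a shell command to move; the robot and the scene stay as the last step left them, time stands still between calls to the robot, and variables do not carry over. Pictures are saved under pics/ and viewed, about 8 in all and at most 12, crops included, and the job is handed in when it is done.

```bash
mkdir -p pics; ls
python3 - <<'E'
from workcell import *
import cv2
for n in ["scene","side"]:
    im=grab_frame(n); cv2.imwrite(f"pics/{n}0.png",im[:,:,::-1])
    for q in ["case","strap_pivot","strap_mid","stop_lug","lever_pivot","lever_tip","lid","pill_jar","carton_flat","pump_bottle","spirit_bottle","carton_tall","pressure_monitor"]:
        r=tip_of(q,n); print(n,q,[([round(v) for v in d["location"]],round(d["confidence"],2)) for d in r[:3]])
print(state())
E
cd pics; python3 -c "
import cv2,numpy as np
cv2.imwrite('both.png',cv2.resize(np.vstack([cv2.imread('scene0.png'),cv2.imread('side0.png')]),(400,600)))"
```

```text
pics
scene case [([247, 244], 0.65), ([298, 290], 0.39)]
scene strap_pivot [([238, 256], 0.76), ([310, 263], 0.6)]
scene strap_mid [([234, 232], 0.64), ([252, 237], 0.33), ([222, 201], 0.2)]
scene stop_lug [([273, 210], 0.57)]
scene lever_pivot [([222, 200], 0.72)]
scene lever_tip [([229, 197], 0.59), ([311, 264], 0.47)]
scene lid [([337, 339], 0.95), ([157, 192], 0.93), ([223, 162], 0.79)]
scene pill_jar [([182, 229], 0.53)]
scene carton_flat [([210, 213], 0.78)]
scene pump_bottle [([310, 265], 0.64)]
scene spirit_bottle [([298, 288], 0.93)]
scene carton_tall [([184, 136], 0.69)]
scene pressure_monitor [([126, 156], 0.88)]
side case []
side strap_pivot [([294, 161], 0.85), ([326, 223], 0.39)]
side strap_mid [([295, 180], 0.58)]
side stop_lug [([253, 174], 0.78)]
side lever_pivot [([288, 193], 0.92), ([292, 217], 0.55)]
side lever_tip [([292, 170], 0.63)]
side lid [([341, 258], 0.84), ([258, 134], 0.79), ([261, 266], 0.77)]
side pill_jar [([328, 222], 0.45)]
side carton_flat [([293, 219], 0.85)]
side pump_bottle [([239, 168], 0.73)]
side spirit_bottle [([261, 162], 0.56)]
side carton_tall [([292, 327], 0.6), ([292, 220], 0.21)]
side pressure_monitor [([367, 335], 0.63)]
{'time_s': 1.4, 'qpos': array([ 6.63490531e+01,  1.83107114e+01,  8.96393491e+01, -7.75986814e-04,
        7.20446179e+01, -1.14698438e+00]), 'qvel': array([ 0.03413359, -0.03774245, -0.05818354,  0.05631589, -0.02489151,
        0.10838937]), 'effort': array([-9.53789204e-04, -4.12354124e+01, -2.32225996e+01,  7.25873793e-02,
        3.75891197e-02,  6.89079087e-06]), 'ee_pos': array([220.09514776, 531.21586284, 235.98548228]), 'ee_rot': array([1.79994694e+02, 8.44593553e-04, 1.57496277e+02]), 'force': array([ 0.30269837, -0.19868486, -0.21826951]), 'torque': array([0.02513685, 0.01161092, 0.01688678]), 'gripper_width': 91.11395994270096}
```

View pics/scene0.png

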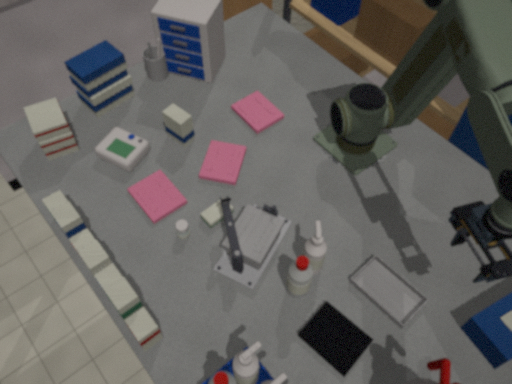

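View pics/side0.png

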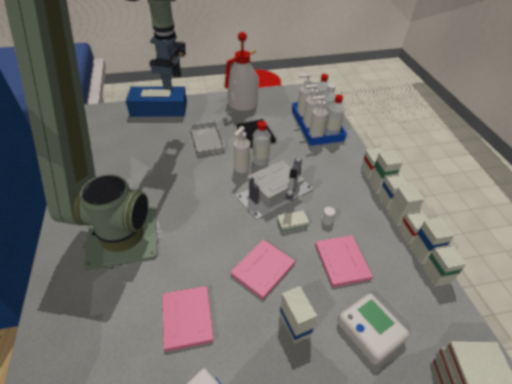

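The scene view shows the case with its grey lid at about (258,235). The strap runs from its pivot at (238,262) to its free end at (222,200), open to the case's -y side. The look-alikes are pink sheets at (258,112), (223,162) and (157,195) and a black one at (337,339); only the grey one on the bolted case is meant. The carton is at (210,213), the jar at (182,229) and the bottles at (300,278) and (315,240). I'll fit the case pose and both joints from the detections.

```bash
cat > h.py <<'E'
from workcell import *
import cv2, numpy as np
from scipy.optimize import least_squares
from scipy.spatial.transform import Rotation as R
def proj(P,c):
    return cv2.projectPoints(np.float64(P).reshape(-1,1,3),c["rvec"],c["tvec"],c["mtx"],np.float64(c["distortion"]))[0][:,0]
def model(p):
    x,y,a,s,l=p
    u=np.array([np.cos(a),np.sin(a),0]);v=np.array([-np.sin(a),np.cos(a),0]);z=np.array([0,0,1.]);o=np.array([x,y,0])
    d=-np.cos(s)*u-np.sin(s)*v   # along strap from pivot; s>0 swings to -y
    P={"strap_pivot":o+94*u+97*z,"stop_lug":o-86*u+18.5*v+105*z}
    P["strap_mid"]=P["strap_pivot"]+75*d
    lp=P["lever_pivot"]=P["strap_pivot"]+168*d+17*z
    P["lever_tip"]=lp+77*(-np.cos(l)*d+np.sin(l)*z)+6.5*(np.cos(l)*z+np.sin(l)*d)
    P["case"]=o; P["lid"]=o+68*z; P["end"]=P["strap_pivot"]+178*d
    return P
def fit(obs,p0,free=range(5)):   # obs: (name,cal,pix)
    free=list(free)
    def f(q):
        p=np.array(p0,float);p[free]=q;M=model(p)
        return np.concatenate([proj(M[n],c)[0]-np.array(px) for n,c,px in obs])
    r=least_squares(f,np.array(p0,float)[free],loss="soft_l1",x_scale=[[100,100,1,1,1][i] for i in free])
    p=np.array(p0,float);p[free]=r.x
    return p,f(r.x).reshape(-1,2)
def tri(ps):
    # ps: list of (cal,pix) -> 3D
    f=lambda X:np.concatenate([proj(X,c)[0]-np.array(px) for c,px in ps])
    r=least_squares(f,[500,0,50]);return r.x,np.abs(r.fun).max()
def to_jog(T,yaw=None,rot=None):
    s=state();Rm=R.from_euler("xyz",s["ee_rot"],degrees=True)
    d=Rm.inv().apply(np.array(T)-s["ee_pos"])/500
    Rt=R.from_euler("xyz",rot,degrees=True) if rot is not None else Rm
    return np.round(np.r_[d,(Rm.inv()*Rt).as_rotvec()/(np.pi/2)],4)
E
python3 - <<'E'
from h import *
A,B=calibration("scene"),calibration("side")
S=dict(strap_pivot=[(238,256),(294,161)],strap_mid=[(234,232),(295,180)],stop_lug=[(273,210),(253,174)],lever_pivot=[(222,200),(288,193)],lever_tip=[(229,197),(292,170)])
obs=[]
for n,(a,b) in S.items():
    X,e=tri([(A,a),(B,b)]);print(n,X.round(),round(e,1)); obs+=[(n,A,a),(n,B,b)]
for n,a,b in [("jar",(182,229),(328,222)),("carton",(210,213),(293,219)),("pump",(310,265),(239,168)),("spirit",(298,288),(261,162))]:
    X,e=tri([(A,a),(B,b)]);print(n,X.round(),round(e,1))
best=None
for a0 in (-1,-.5,0,.5,1):
    p,r=fit(obs,[550,50,a0,1,1])
    if best is None or (r**2).sum()<(best[1]**2).sum(): best=(p,r)
print(best[0].round(3)); print(best[1].round(1).tolist())
for n,v in model(best[0]).items(): print(n,v.round())
print(A["tvec"].ravel(),(-cv2.Rodrigues(np.float64(A["rvec"]))[0].T@np.float64(A["tvec"]).ravel()).round(),(-cv2.Rodrigues(np.float64(B["rvec"]))[0].T@np.float64(B["tvec"]).ravel()).round())
c=calibration("wrist");s=state();print("wristcam",(-cv2.Rodrigues(np.float64(c["rvec"]))[0].T@np.float64(c["tvec"]).ravel()-s["ee_pos"]).round(), cv2.Rodrigues(np.float64(c["rvec"]))[0].round(2).tolist(),c["mtx"][0][0])
E
```

```text
strap_pivot [601. 131.  96.] 2.0
strap_mid [569.  57.  85.] 2.0
stop_lug [440.  84. 109.] 1.0
lever_pivot [531. -30. 114.] 2.1
lever_tip [540.   8. 179.] 0.6
jar [654. -83.   8.] 0.1
carton [551. -64.  21.] 3.5
pump [426. 242.  -5.] 2.1
spirit [507. 270.  -8.] 1.0
[5.18664e+02 9.21940e+01 3.93000e-01 6.97000e-01 1.04100e+00]
[[-0.4, -0.2], [3.5, 0.7], [-1.3, -0.2], [-1.6, -4.0], [1.3, -2.8], [-1.0, 3.0], [4.7, 0.9], [0.3, -1.4], [-1.3, -0.1], [0.3, -1.7]]
strap_pivot [605. 128.  97.]
stop_lug [432.  76. 105.]
strap_mid [571.  62.  97.]
lever_pivot [528. -21. 114.]
lever_tip [543.   9. 184.]
case [519.  92.   0.]
lid [519.  92.  68.]
end [523. -30.  97.]
[ 341.40298151 -178.83147271 1632.92703212] [ 942.  601. 1252.] [ 239. -781.  943.]
wristcam [-68.  29. 149.] [[0.38, 0.92, 0.0], [0.89, -0.37, 0.26], [0.24, -0.1, -0.97]] 307.83312327443326
```

Detections agree: case at about (519,92) with yaw 22.5°, strap about 40° open, lever about 60° raised. Next I move above the case, closing the fingers on the way, for a close look.

```bash
python3 -m jog '-0.3 -0.2 -0.15 0 0 0.3; -0.995 -0.65 -0.108 0 0 0.97; -0.995 -0.65 -0.108 0 0 0.97; -0.995 -0.65 -0.108 0 0 0.97; -0.995 -0.65 -0.108 0 0 0.97; -0.995 -0.65 -0.108 0 0 0.97; -0.995 -0.65 -0.108 0 0 0.97; -0.995 -0.65 -0.108 0 0 0.97; -0.995 -0.65 -0.108 0 0 0.97; -0.995 -0.65 -0.108 0 0 0.97; -0.995 -0.65 -0.108 0 0 0.97; -0.995 -0.65 -0.108 0 0 0.97; -0.995 -0.65 -0.108 0 0 0.97; -0.995 -0.65 -0.108 0 0 0.97; -0.995 -0.65 -0.108 0 0 0.97; -0.995 -0.65 -0.108 0 0 0.97; -0.995 -0.65 -0.108 0 0 0.97; -0.995 -0.65 -0.108 0 0 0.97; -0.995 -0.65 -0.108 0 0 0.97; -0.995 -0.65 -0.108 0 0 0.97' -1 20
cat > look.py <<'E'
from h import *
import sys,json
# refit from wrist + fixed cams; usage: look.py tag p0json cams
tag,p0,cams=sys.argv[1],json.loads(sys.argv[2]),sys.argv[3].split(",")
free=json.loads(sys.argv[4]) if len(sys.argv)>4 else range(5)
obs=[];M0=model(p0)
for n in cams:
    c=calibration(n);im=grab_frame(n)[:,:,::-1].copy()
    for q in ["strap_pivot","strap_mid","stop_lug","lever_pivot","lever_tip"]:
        e=proj(M0[q],c)[0]
        for d in tip_of(q,n)[:3]:
            px=np.array(d["location"])
            if d["confidence"]>.3 and np.linalg.norm(px-e)<(60 if n=="wrist" else 15):
                obs.append((q,c,px));cv2.circle(im,tuple(int(v) for v in px),3,(0,255,0),1);break
    cv2.imwrite(f"pics/{n}{tag}.png",im)
p,r=fit(obs,p0,free)
print([round(float(v),3) for v in p])
for (n,c,px),e in zip(obs,r): print(n,px.round(),e.round(1))
E
python3 look.py 1 '[518.7,92.2,0.393,0.697,1.04]' wrist,scene,side
```

```text
time_s: 3.07
ee_pos: [554.6, 41.9, 290.1]
ee_rot: [-180.0, -0.0, 70.3]
force: [-0.5, -0.5, -0.1]
gripper_width: 0.3
[517.711, 91.896, 0.402, 0.713, 1.0]
strap_pivot [278.  84.] [-2.  -3.8]
strap_mid [265. 150.] [2.1 1. ]
stop_lug [144. 182.] [ 1.2 -0. ]
lever_pivot [259. 232.] [-0.8  2. ]
lever_tip [262. 227.] [0.4 0.1]
strap_pivot [240. 254.] [-1.8  1.8]
strap_mid [233. 233.] [-0.3 -1.6]
stop_lug [270. 210.] [ 3.7 -2.9]
lever_pivot [223. 200.] [2.3 0.9]
strap_pivot [297. 161.] [0.1 0.5]
strap_mid [294. 178.] [-0.4 -1.7]
stop_lug [254. 179.] [-2.7 -1.8]
lever_pivot [289. 192.] [ 0.1 -0.3]
lever_tip [293. 169.] [ 0.4 -1.2]
```

View pics/wrist1.png

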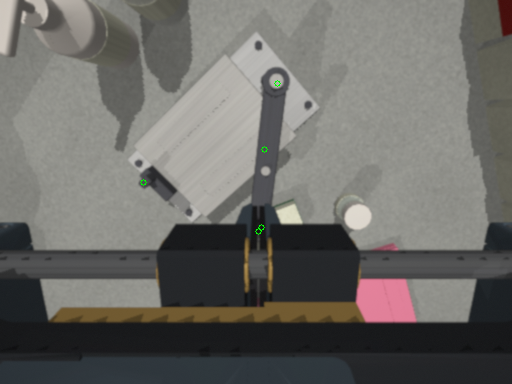

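The wrist view confirms the fit: pivot at (278,84), strap down to (260,230), grey lid on the case, jar to the right at (355,213). Now the push path.

Run:
```python
from h import *
p=[517.7,91.9,.402,.713,1.0]
def pose(s,gap,z,r=62):
    q=list(p);q[3]=s;M=model(q);a=p[2]+s
    d=-np.array([np.cos(a),np.sin(a)]);n=np.array([np.sin(a),-np.cos(a)])
    return np.r_[M["strap_pivot"][:2]+r*d+(25.5+gap)*n,z],[180,0,np.degrees(a)]
print("above",pose(.713,16,200),to_jog(pose(.713,16,200)[0],rot=pose(.713,16,200)[1]))
# rows relative to the low start pose
T0,r0=pose(.713,16,108);R0=R.from_euler("xyz",r0,degrees=True)
for s,g in [(.713,16),(.713,0),(.6,0),(.5,0),(.4,0),(.3,0),(.2,0),(.1,0),(.05,0),(0,0)]:
    T,r=pose(s,g,108);Rt=R.from_euler("xyz",r,degrees=True)
    print(s,np.r_[R0.inv().apply(T-T0)/500,(R0.inv()*Rt).as_rotvec()/(np.pi/2)].round(4))
```

```text
above (array([614.17864338,  54.7405759 , 200.        ]), [180, 0, np.float64(63.88479415708679)]) [ 0.0667  0.1011  0.1798 -0.     -0.      0.07  ]
0.713 [0. 0. 0. 0. 0. 0.]
0.713 [-0.    -0.032 -0.     0.     0.     0.   ]
0.6 [-0.005  -0.0463 -0.      0.     -0.      0.0719]
0.5 [-0.008  -0.0594 -0.      0.     -0.      0.1356]
0.4 [-0.0097 -0.0727 -0.      0.     -0.      0.1993]
0.3 [-0.01   -0.0861 -0.     -0.     -0.      0.2629]
0.2 [-0.0091 -0.0994 -0.      0.     -0.      0.3266]
0.1 [-0.0068 -0.1126 -0.      0.     -0.      0.3902]
0.05 [-0.0051 -0.1191 -0.      0.     -0.      0.4221]
0 [-0.0032 -0.1255 -0.      0.     -0.      0.4539]
```

```bash
python3 -m jog '0.067 0.101 0.05 0 0 0.07; 0.067 0.101 0.1 0 0 0.07; 0.067 0.101 0.16 0 0 0.07; 0.067 0.101 0.22 0 0 0.07; 0.067 0.101 0.28 0 0 0.07; 0.067 0.101 0.33 0 0 0.07; 0.067 0.101 0.355 0 0 0.07; 0.067 0.101 0.364 0 0 0.07; 0.067 0.101 0.364 0 0 0.07; 0.067 0.101 0.364 0 0 0.07'
python3 - <<'E'
from h import *
im=grab_frame("wrist");im2=grab_frame("side")
a=cv2.resize(im,(512,384));b=cv2.resize(im2[110:260,220:360],(280,300))
o=np.zeros((384,800,3),np.uint8);o[:,:512]=a;o[:300,516:796]=b
cv2.imwrite("pics/low.png",o[:,:,::-1])
E
```

```text
time_s: 4.8
ee_pos: [614.9, 54.9, 108.7]
ee_rot: [179.9, -0.0, 63.9]
force: [0.5, -0.1, 0.5]
gripper_width: 0.3
```

View pics/low.png

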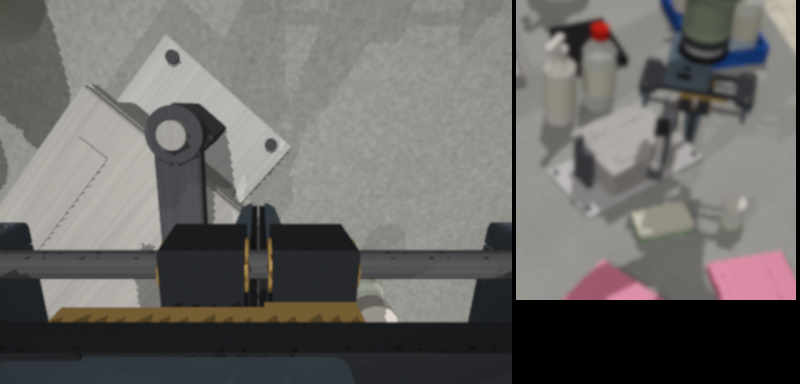

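The fingers (258,235) are clear on the open side of the strap (180,200), so I push, in two calls.

```bash
python3 -m jog '0 -0.016 0 0 0 0; 0 -0.03 0 0 0 0; -0.0025 -0.039 0 0 0 0.036; -0.005 -0.046 0 0 0 0.072; -0.0065 -0.053 0 0 0 0.104; -0.008 -0.0595 0 0 0 0.136; -0.009 -0.066 0 0 0 0.168; -0.0097 -0.0727 0 0 0 0.2; -0.01 -0.0795 0 0 0 0.231; -0.01 -0.086 0 0 0 0.263; -0.0096 -0.093 0 0 0 0.295; -0.0091 -0.0995 0 0 0 0.327; -0.008 -0.106 0 0 0 0.358; -0.0068 -0.1126 0 0 0 0.39; -0.006 -0.116 0 0 0 0.406; -0.0055 -0.118 0 0 0 0.416; -0.0055 -0.118 0 0 0 0.416'
python3 look.py 2 '[517.7,91.9,0.402,0.06,1.0]' wrist,scene,side '[3,4]'
```

```text
time_s: 6.32
ee_pos: [560.9, 78.8, 110.1]
ee_rot: [179.9, -0.2, 26.5]
force: [0.3, -0.5, -0.3]
gripper_width: 0.5
[517.7, 91.9, 0.402, 0.029, 1.001]
strap_pivot [212. 133.] [-1.2 -5. ]
strap_pivot [239. 255.] [-1.1  0.8]
strap_mid [250. 234.] [ 0.8 -0.1]
stop_lug [272. 208.] [ 1.9 -1.4]
lever_pivot [271. 207.] [-5.9 -1.7]
lever_tip [257. 200.] [2.9 0.9]
strap_pivot [296. 159.] [0.8 2.8]
strap_mid [279. 170.] [1.8 0.6]
stop_lug [255. 176.] [-3.  1.]
lever_pivot [262. 177.] [-2.7  0.5]
lever_tip [269. 157.] [-0.5  0.3]
```

View pics/wrist2.png

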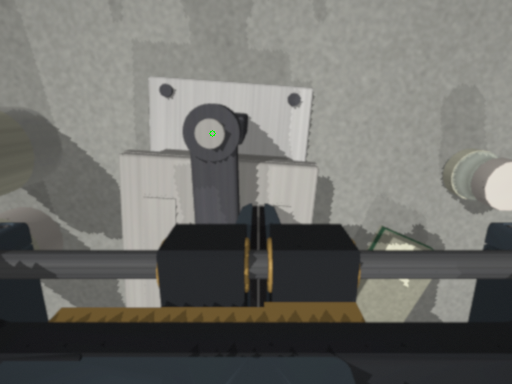

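```bash
python3 -m jog '0 -0.004 0.003 0 0 0.019; 0.001 -0.007 0.003 0 0 0.039; 0.001 -0.009 0.003 0 0 0.039; 0.001 -0.009 0.003 0 0 0.039; 0.001 -0.009 0.003 0 0 0.039'; python3 -m jog '0 -0.003 0 0 0 0; 0 -0.005 0 0 0 0; 0 -0.005 0 0 0 0'
```

```text
time_s: 7.63
ee_pos: [559.4, 82.5, 107.8]
ee_rot: [179.9, -0.1, 23.0]
force: [-0.4, -1.5, 0.2]
gripper_width: 0.5
time_s: 7.88
ee_pos: [558.9, 83.2, 107.9]
ee_rot: [179.7, -0.1, 23.1]
force: [0.6, -7.4, -0.2]
gripper_width: 0.6
```

```bash
python3 -m jog '0 -0.004 0 0 0 0; 0 -0.007 0 0 0 0; 0 -0.007 0 0 0 0; 0 -0.007 0 0 0 0'; python3 look.py 3 '[517.7,91.9,0.402,0.0,1.0]' wrist,scene,side '[3,4]'
```

```text
time_s: 8.22
ee_pos: [558.9, 83.4, 107.9]
ee_rot: [179.4, -0.2, 23.2]
force: [2.8, -12.9, -2.1]
gripper_width: 0.6
[517.7, 91.9, 0.402, 0.05, 1.003]
strap_pivot [215. 134.] [-1.4 -3. ]
strap_pivot [238. 254.] [0.2 1.4]
strap_mid [251. 233.] [-1.4  0.8]
stop_lug [271. 203.] [2.9 3.7]
lever_pivot [264. 205.] [-0.2 -0.2]
lever_tip [259. 201.] [-0.3  0.3]
strap_mid [281. 174.] [-0.1 -3.3]
stop_lug [252. 176.] [-0.3  0.9]
lever_pivot [260. 180.] [-0.1 -1. ]
lever_tip [270. 156.] [-0.9  1.9]
```

```bash
python3 -m jog '0 0.02 0 0 0 0; 0 0.05 0 0 0 0; 0 0.06 0 0 0 0; 0 0.06 -0.06 0 0 0; 0 0.06 -0.13 0 0 0; 0 0.06 -0.2 0 0 0; 0 0.06 -0.26 0 0 0; 0 0.06 -0.3 0 0 0; 0 0.06 -0.3 0 0 0;  -0.04 0.06 -0.35 0 0 0; -0.1 0.06 -0.4 0 0 0; -0.15 0.06 -0.4 0 0 0; -0.15 0.06 -0.4 0 0 0; -0.15 0.06 -0.4 0 0 0';  python3 look.py 4 '[517.7,91.9,0.402,0.02,1.0]' wrist,scene,side '[0,1,2,3,4]'
```

```text
time_s: 10.28
ee_pos: [499.5, 28.1, 307.8]
ee_rot: [179.4, -0.2, 23.1]
force: [0.1, 0.5, -0.6]
gripper_width: 0.6
[519.506, 91.45, 0.406, 0.001, 1.042]
strap_pivot [210.  46.] [-0.  -2.8]
strap_mid [213. 112.] [-0.1  1.9]
stop_lug [199. 206.] [ 0.8 -1.8]
lever_pivot [212. 194.] [1.8 3. ]
lever_tip [204. 184.] [-0.4 -0.1]
strap_mid [250. 234.] [0.3 0.1]
stop_lug [271. 206.] [2.2 0.6]
lever_pivot [265. 204.] [1.  2.3]
lever_tip [261. 202.] [ 0.1 -1.4]
strap_pivot [293. 161.] [4.4 0.5]
strap_mid [281. 173.] [-0.1 -3.4]
stop_lug [256. 177.] [-3.4  0.2]
lever_pivot [261. 176.] [-1.9  1. ]
lever_tip [265. 158.] [ 3.  -1.1]
```

View pics/wrist4.png

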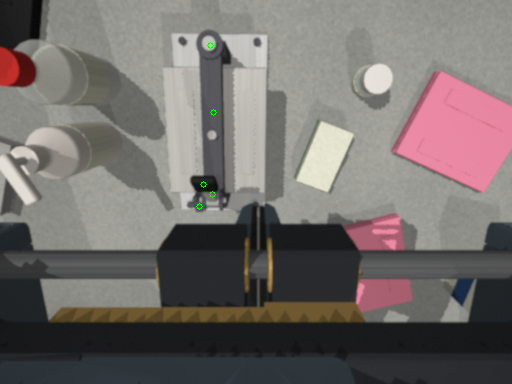

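The strap now lies over the middle of the lid against the lug (199,206). The lever is still raised (paddle at 204,184), and the carton and jar look undisturbed. Planning the lever push.

Run:
```python
from h import *
p=[518.5,91.7,.404,0,1.02];yaw=np.degrees(.404)
def pose(r,z): # low-r edge of fingertips at r, z
    a=.404;d=-np.array([np.cos(a),np.sin(a)]);M=model(p)
    return np.r_[M["strap_pivot"][:2]+(r+16)*d,z+22]
T0=pose(150,200);print(T0,to_jog(T0,rot=[180,0,yaw]))
Rm=R.from_euler("xyz",[180,0,yaw],degrees=True)
print("pre",(Rm.inv().apply(pose(148,175)-T0)/500).round(4))
for l,q in [(1.05,60),(.95,60),(.85,61),(.75,62),(.65,63),(.55,65),(.45,67),(.35,69),(.25,71),(.15,72),(.08,73),(0,73)]:
    r=168-q*np.cos(l)+6.5*np.sin(l);z=114+q*np.sin(l)+6.5*np.cos(l)
    print(l,round(r),round(z),(Rm.inv().apply(pose(r,z)-T0)/500).round(4))
```

```text
[452.29629115  63.3968388  222.        ] [-0.061  -0.1046  0.1708  0.0069 -0.0018  0.0002]
pre [0.004 0.    0.05 ]
1.05 144 169 [0.0124 0.     0.0614]
0.95 138 167 [0.0232 0.     0.0668]
0.85 133 164 [ 0.0348 -0.      0.0718]
0.75 127 161 [0.0459 0.     0.078 ]
0.65 122 157 [ 0.0564 -0.      0.0854]
0.55 116 154 [ 0.068 -0.     0.093]
0.45 110 149 [ 0.079 -0.     0.102]
0.35 105 144 [ 0.0892 -0.      0.1125]
0.25 101 138 [0.0984 0.     0.1243]
0.15 98 131 [ 0.1044 -0.      0.1376]
0.08 96 126 [0.1085 0.     0.1474]
0 95 120 [0.11  0.    0.159]
```

```bash
python3 -m jog '-0.061 -0.05 0.02 0.007 -0.002 0; -0.061 -0.105 0.07 0.007 -0.002 0; -0.061 -0.105 0.13 0.007 -0.002 0; -0.061 -0.105 0.165 0.007 -0.002 0; -0.061 -0.105 0.171 0.007 -0.002 0; -0.061 -0.105 0.171 0.007 -0.002 0; -0.061 -0.105 0.171 0.007 -0.002 0'
python3 - <<'E'
from h import *
print(state()["ee_pos"],to_jog([452.3,63.4,222]))
im=grab_frame("wrist");im2=grab_frame("side")
o=np.zeros((384,800,3),np.uint8);o[:,:512]=im;o[:300,516:796]=cv2.resize(im2[110:260,200:340],(280,300))
cv2.imwrite("pics/lev.png",o[:,:,::-1])
E
```

```text
time_s: 11.77
ee_pos: [453.2, 63.6, 222.9]
ee_rot: [180.0, -0.1, 23.1]
force: [0.6, 0.3, 0.8]
gripper_width: 0.5
[453.15091915  63.55872258 222.94963734] [-0.0017 -0.0004  0.0019  0.      0.      0.    ]
```

View pics/lev.png

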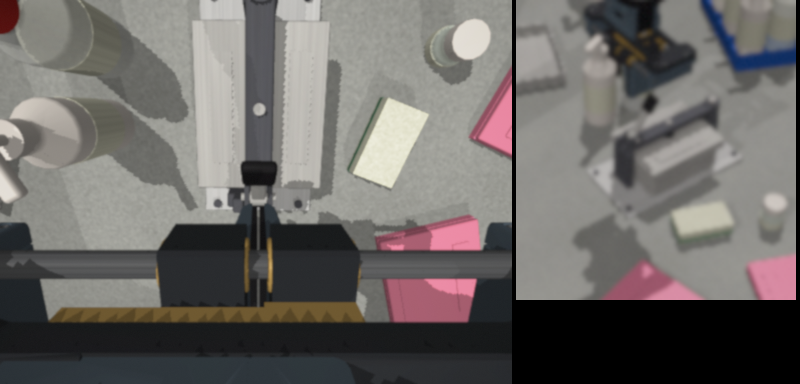

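The fingers are lined up behind the paddle (259,172) on the free-end side. I start the push along the lever's arc.

```bash
python3 -m jog '0 0 0.03 0 0 0; 0.003 0 0.052 0 0 0; 0.011 0 0.063 0 0 0; 0.017 0 0.066 0 0 0; 0.022 0 0.069 0 0 0; 0.028 0 0.072 0 0 0; 0.033 0 0.074 0 0 0; 0.039 0 0.077 0 0 0; 0.044 0 0.08 0 0 0; 0.05 0 0.084 0 0 0; 0.055 0 0.087 0 0 0; 0.061 0 0.091 0 0 0; 0.067 0 0.095 0 0 0; 0.067 0 0.095 0 0 0'
python3 - <<'E'
from h import *
print(to_jog([452.3,63.4,222]))
im=grab_frame("wrist");im2=grab_frame("side")
o=np.zeros((384,800,3),np.uint8);o[:,:512]=im;o[:300,516:796]=cv2.resize(im2[110:260,200:340],(280,300))
cv2.imwrite("pics/lev2.png",o[:,:,::-1])
E
```

```text
time_s: 13.03
ee_pos: [485.2, 77.1, 175.7]
ee_rot: [180.0, -0.2, 23.1]
force: [-2.5, -1.1, 1.3]
gripper_width: 0.7
[-0.071  -0.0006 -0.0929  0.      0.      0.    ]
```

View pics/lev2.png

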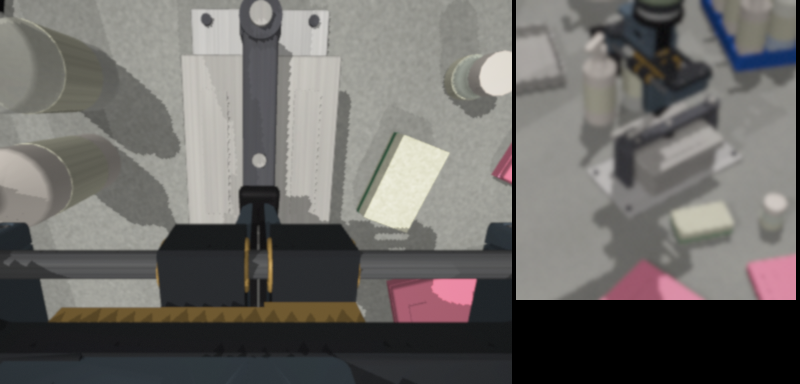

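The lever is coming down: paddle edge at (259,190), just ahead of the fingertips. Continuing.

```bash
python3 -m jog '0.004 0 0.005 0 0 0; 0.008 0 0.009 0 0 0; 0.013 0 0.0145 0 0 0; 0.018 0 0.02 0 0 0; 0.023 0 0.0255 0 0 0; 0.027 0 0.031 0 0 0; 0.03 0 0.038 0 0 0; 0.033 0 0.045 0 0 0; 0.035 0 0.05 0 0 0; 0.037 0 0.055 0 0 0; 0.038 0 0.06 0 0 0; 0.038 0 0.06 0 0 0'; python3 -m jog '0 0 0.004 0 0 0; 0 0 0.006 0 0 0; 0 0 0.006 0 0 0; 0 0 0.006 0 0 0'
```

```text
time_s: 14.13
ee_pos: [503.6, 84.8, 145.9]
ee_rot: [179.9, -0.4, 23.1]
force: [-1.4, 0.6, 0.7]
gripper_width: 0.2
time_s: 14.47
ee_pos: [504.3, 85.0, 143.2]
ee_rot: [179.9, -0.5, 23.1]
force: [-1.9, 0.4, 5.1]
gripper_width: 0.5
```

```bash
python3 -m jog '0 0 0.003 0 0 0; 0 0 0.006 0 0 0; 0 0 0.008 0 0 0; 0 0 0.008 0 0 0'; python3 -m jog '0 0 0.004 0 0 0; 0 0 0.009 0 0 0; 0 0 0.009 0 0 0; 0 0 0.009 0 0 0'
```

```text
time_s: 14.8
ee_pos: [504.4, 85.0, 142.4]
ee_rot: [179.9, -0.5, 23.1]
force: [-8.8, -1.6, 25.0]
gripper_width: 0.5
time_s: 15.13
ee_pos: [504.4, 85.0, 142.2]
ee_rot: [179.9, -0.7, 23.1]
force: [-11.5, -2.2, 32.6]
gripper_width: 0.3
```

The push has met a hard stop: 33 N with only 0.2 mm of movement. I retract straight up and check.

```bash
python3 -m jog '0 0 -0.02 0 0 0; 0 0 -0.06 0 0 0; 0 0 -0.12 0 0 0; 0 0 -0.18 0 0 0; 0 0 -0.24 0 0 0; 0 0 -0.28 0 0 0; -0.06 0 -0.3 0 0 0; -0.14 0 -0.3 0 0 0; -0.14 0 -0.3 0 0 0; -0.14 0 -0.3 0 0 0'; python3 look.py 5 '[518.5,91.7,0.404,0.0,0.03]' wrist,scene,side '[3,4]'
python3 -c "
import cv2,numpy as np
o=np.zeros((384,800,3),np.uint8);o[:,:512]=cv2.imread('pics/wrist5.png');o[:300,516:796]=cv2.resize(cv2.imread('pics/side5.png')[110:260,200:340],(280,300));cv2.imwrite('pics/fin.png',o)"
```

```text
time_s: 15.97
ee_pos: [437.6, 57.0, 291.5]
ee_rot: [179.9, -0.8, 23.1]
force: [1.2, -0.0, 0.1]
gripper_width: 0.2
[518.5, 91.7, 0.404, -0.004, 0.038]
strap_mid [259.  70.] [-0.5  3.6]
stop_lug [240. 174.] [ 2.3 -1.7]
lever_pivot [258. 166.] [ 0.2 -3.3]
lever_tip [256.  88.] [ 1.9 -0.7]
strap_pivot [237. 255.] [1.  0.9]
strap_mid [252. 234.] [-1.4  0.5]
stop_lug [270. 207.] [3.5 0.2]
lever_pivot [260. 205.] [6.  1.1]
lever_tip [252. 225.] [ 1.6 -0.5]
strap_pivot [296. 162.] [ 1.3 -0. ]
strap_mid [279. 172.] [ 1.5 -2.6]
stop_lug [254. 178.] [-2.4 -0.3]
lever_pivot [257. 178.] [ 1.  -0.5]
lever_tip [280. 165.] [-2.7  0.5]
```

View pics/fin.png

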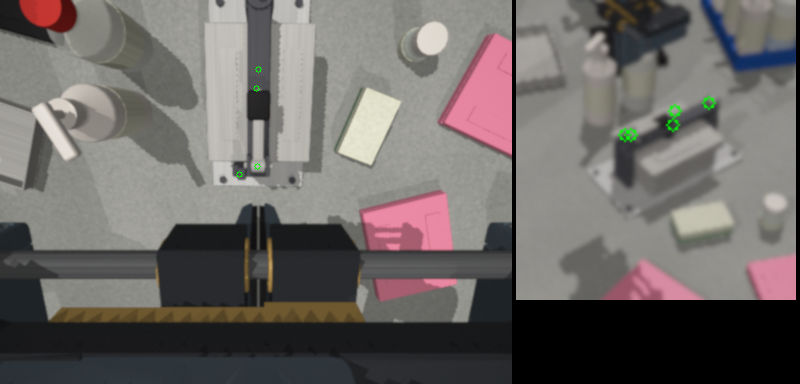

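The lever lies flat along the strap (paddle at 258,104) and the strap is against the lug (240,174). The lid is square on the case and the nearby things have not moved. Handing in.

```bash
python3 -c "
from workcell import *
print(job_done())"
```

```text
the job is handed in; nothing more can be done
None
```

The quick clamp is closed, and I handed the job in at about 16 s of the 53 s allowed. With the fingers shut, I pushed the strap over the lid with the outside of a finger until it met its stop. I then pushed the lever down along its arc with the fingertips until it met its stop.

- **Strap:** at the stop the push rose to about 13 N while the strap moved only 0.2 mm. The final camera fit gives −0.004 rad. One fit taken while the gripper was hiding part of the strap read 0.05 rad, but after I backed off, the first clear view gave 0.001.
- **Lever:** at the end the downward push rose from 25 to 33 N for 0.2 mm of travel, and the fingertips stopped at the height expected for the closed lever. The final fit gives 0.038 rad, which I take as zero within the cameras' error of a few pixels. The last picture shows the lever flat along the strap.
- **Surroundings:** in the last picture the lid lies square on the case. The flat carton, pill jar and two bottles look undisturbed. I did not measure their positions again or look again at the things farther away.
- **Pad:** its contact with the lid cannot be seen directly. I infer it from both joints being at their stops.

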